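# Open the pump's filter box

## Robot

A 7-joint arm with a two-finger parallel gripper is mounted at the origin on the work surface. World frame = base frame: x ahead of the robot, y to its left, z up, the work surface at z = 0. Lengths are in m, angles in rad, forces in N, time in s.
With the tool pointing down it reaches from about 0.4 to 0.875 m from the base axis. Payload 6.5 kg.
Tool frame: the origin (TCP) lies on the centre line of the jaws, within the pads' length; the fingertips stand 19 mm ahead of it and the grasp point (between the pads) is the TCP; z points along the fingers, y is the direction in which the jaws open and shut (so a half turn about z gives the same grasp; the last joint's range is limited). The gripper opens to 85 mm and grips with 20 to 120 N. Pads are 22 mm wide; open, the fingers measure 114 mm over their backs; the gripper's body (76 mm by 85 mm) begins 54 mm behind the grasp point. The pads swing forward as they close: fully open they stand 13 mm farther back than shut.
Start: joints at [1.168, 0.536, -0.004, 1.538, 0.003, 1.067, -0.071], TCP at [0.215, -0.613, 0.25] pointing down, gripper open.
Joint ranges: [-2.7, 2.7], [-0.37, 2.16], [-1.27, 1.26], [0.24, 2.4], [-1.31, 4.45], [0.19, 1.91], [-2.76, 2.76]. Speed limits (rad/s): [2.39, 2.39, 3.14, 3.14, 3.14, 3.14, 3.14].

## Interface

Orientations are given as a rotation vector (axis times angle).
In Python, from workcell import env gives the robot as it stands.
- The arm moves only by the tool apply_moves, never from a script. Its argument "plan" is text: rows parted by semicolons, each of 7 numbers parted by spaces: the shift along the tool's x, y, z in cm, then the turn, a rotation vector about the tool's x, y, z in degrees, then the opening, from 0 (shut) to 1 (fully open). In form: tx ty tz ax ay az gripper; .... A call has exactly 10 rows; each row is the pose to reach, as a shift and turn from the pose measured when the call began, along the tool's axes at that moment; what a row does not reach only later rows make up. A row lasts 1/12 s, in which the tool goes at most 41.7 mm and 7.16 degrees, less where a joint would pass 70% of its speed; a pose out of reach is approached as far as the arm can. A call with a gripper value outside its range is refused whole. The fingers move at their own pace and stop on an object; "newtons" is the grip in N (left out, the last holds). Time passes only in rows, so rows that repeat a pose let the fingers close, or fill a call up. It gives the time, the measured TCP pose, the force and the opening at its end, in the units of the state.
- env.state(): the state, without advancing time (a new reading comes with each control period).
- env.read_camera(name): name is "side" or "top" or "wrist"; returns the picture (384x512x3 uint8, red, green, blue); there is no depth.
- env.camera_model(name): a dict with "mtx" (3x3 intrinsics, pixels), "rvec" (rotation vector, rad) and "tvec" (3), from world to camera coordinates, as OpenCV has them. Camera axes: x right, y down, z forward; pixel columns grow to the right and rows downward; lengths in m; the calibration is good to about 2 mm. A picture is of the moment at which its call begins: read the wrist's pose just before it. camera_model takes no time and is no camera call; for the wrist camera it gives the pose at the moment of the call.
- env.hand_in(): hands the job in, once; it reports no verdict.
The state is a dict: "clock": time; "joint_positions": joint angles; "qd": joint speeds; "joint_torque": joint torques, N m; "tool_pos": TCP position; "tcp_rot": TCP orientation; "ft_force": force on the tool from outside, world axes, zero at the start; "ft_torque": the same for the moment, N m; "grip_width": opening from 0.0 (shut) to 1.0 (fully open).
Only numpy, scipy, OpenCV 4.12 (cv2) and the standard library are available. Lean on these libraries where they do the work, as an engineer would, in place of code of your own. Each camera call takes 0.05 s, during which the arm holds its last target. There are 200 camera calls.

## Task

Open the filter box so that the filter can be inspected: press the snap tab in front of the black cover all the way in, then push the released cover along its guides onto the rest beyond, until the whole filter well is uncovered. Do it with the fingertips only: do not lift, tip or carry the cover, leave it lying flat between its guides, and leave the other things on the bench where they are.

Things in the scene. Friction and masses are not known exactly. Their poses are not given: they have to be found in the camera images.
- filter_box: Grey filter box fixed to the bench, 220 mm (own x) by 104 mm (y); flat deck 60 mm above the bench. Origin: centre of its underside, at bench height. Its +x is the way the cover slides off. Two aluminium side guides 8 mm tall run from x = -72 to 108 mm, inner faces at y = -40 and +40 mm. The deck behind the cover (x = -110 to -75 mm) is bare.
- well (a point): Centre of the filter well's mouth, level with the deck, at x = -35 mm, y = 0 of the filter box. The well is 56 mm long (x = -63 to -7 mm of the box) and 50 mm wide; the round paper element's top is 7 mm below the deck.
- stop (a point): Middle of the stop bar's inner face, at deck level, x = 103 mm, y = 0 of the filter box. The bar is 10 mm tall and crosses the end of the flat rest that lies between the guides beyond the well. The cover comes against it when the cover's origin is at x = 63 mm of the box.
- cover: Black plastic cover, 80 mm (own x) by 76 mm (y) by 18 mm tall, 0.12 kg, loose, slides on the deck between the guides under 1 to 2 N. Origin: centre of its underside, at first at about x = -35, y = 0 mm of the box, axes parallel. Rear face (to push) at its x = -40 mm. End walls start 4 mm above the deck, clearing the pressed tab. On top at x = -20 mm a rib across, 40 by 9 mm, 12 mm tall.
- tab (a joint): How far the snap tab is pressed in, m: 0 = out (its top 11 mm above the deck, it blocks the cover), 0.010 = fully in (its top 1 mm above the deck). It moves straight down under about 5 N and stays where it is left; it does not spring back.
- tab_pad (a point): Where to press: on the snap tab's top, moving with it; at x = 42 mm, y = 0 of the filter box, 71 mm above the bench when out. The tab is a black block 48 mm (x) by 26 mm (y) between the guides just in front of the cover, from x = 10 to 58 mm of the box, with thin ridges across its pad.
- controller: White vacuum gauge controller, 110 by 150 mm, up to 80 mm tall, fixed to the bench, origin under its centre; bystander.
- jar: small lidded jar, 40 mm across, 60 mm tall, beside the filter box; bystander, loose, origin at the centre of its underside.
- screwdriver: screwdriver 150 mm long lying beside the filter box; bystander, loose.
- beaker: clear glass beaker, 68 mm across, 90 mm tall; bystander, loose, origin at the centre of its underside.
- bowl: steel bowl 110 mm across, 50 mm tall; bystander, loose, origin at the centre of its underside.
- tin: bare metal can 60 mm across, 70 mm tall; bystander, loose, origin at the centre of its underside.
- flange: steel ring 70 mm across, 14 mm thick, lying flat; bystander, loose, origin at the centre of its underside.
- bottle: brown glass bottle 56 mm across, 110 mm tall; bystander, loose, origin at the centre of its underside.
Not all that is in view belongs to the job. There is more than one size of the cover; the job needs the middle-sized.

How it is judged:
By the outcome, as a careful person would: the job done as asked, in the order asked, and still so for the second after the job is handed in, with the robot touching nothing.
It also fails if it takes over 35 s, if anything falls off the work surface, if the arm or the gripper's body presses on something with over 40 N, if the wrist force passes 120 N, or if a joint passes its speed limit or range.

## Working session

There is one attempt and no reset: what is moved stays moved. The work goes in short steps, Python scripts to look and compute and a tool call to move; the robot and the scene stay as the last step left them, time stands still between calls to the robot, and variables do not carry over. Pictures are saved under pics/ and viewed, about 8 in all and at most 12, crops included, and the job is handed in when it is done.

Besides the shell and the picture viewer there is one more tool, called as name(argument=value, ...), one argument or row to a line, values as JSON. apply_moves: Moves the arm, as the interface text tells. Its arguments: {"type":"object","properties":{"plan":{"type":"string"},"newtons":{"type":"number"}},"required":["plan"]}

```bash
mkdir -p pics; ls; cat > h.py <<'E'
import numpy as np, cv2
from workcell import env
from scipy.spatial.transform import Rotation as R
def ray(m,uv,z):
    K=np.array(m["mtx"]);Rm=cv2.Rodrigues(np.array(m["rvec"],float))[0];t=np.array(m["tvec"],float).ravel()
    o=-Rm.T@t; d=Rm.T@np.linalg.inv(K)@np.array([uv[0],uv[1],1.0])
    return o+d*(z-o[2])/d[2]
def proj(m,P):
    return cv2.projectPoints(np.array(P,float).reshape(-1,1,3),np.array(m["rvec"],float),np.array(m["tvec"],float),np.array(m["mtx"],float),None)[0].reshape(-1,2)
def snap(n,f,crop=None,s=1):
    im=env.read_camera(n)[:,:,::-1].copy()
    cv2.imwrite(f"pics/raw_{f}.png",im)
    if crop: a,b,c,d=crop; im=im[b:d,a:c]
    cv2.imwrite(f"pics/{f}.png",cv2.resize(im,None,fx=s,fy=s,interpolation=cv2.INTER_CUBIC)); return im
E
python3 - <<'E'
from h import *
a=snap("top","raw1t");b=snap("side","raw1s")
cv2.imwrite("pics/both.png",cv2.resize(a,None,fx=1.5,fy=1.5));cv2.imwrite("pics/side1.png",cv2.resize(b,None,fx=1.5,fy=1.5))
for n in("top","side"):
    m=env.camera_model(n);print(n,m)
print(env.state())
E
```

```text
pics
top {'mtx': array([[358.09087605,   0.        , 255.36092983],
       [  0.        , 358.09087605, 185.89992699],
       [  0.        ,   0.        ,   1.        ]]), 'rvec': array([ 2.11238058, -2.13093641,  0.18297065]), 'tvec': array([0.01491499, 0.54206951, 0.92480498])}
side {'mtx': array([[356.87851444,   0.        , 256.12928475],
       [  0.        , 356.87851444, 188.52122538],
       [  0.        ,   0.        ,   1.        ]]), 'rvec': array([ 2.29161028, -0.71455327,  0.2866982 ]), 'tvec': array([-0.45144035,  0.29513469,  0.733881  ])}
{'clock': 0.1, 'joint_positions': array([ 1.16782066,  0.53710536, -0.00444505,  1.53875511,  0.00258394,
        1.06732155, -0.07121419]), 'qd': array([ 7.36572781e-04, -1.02787307e-03,  1.65805215e-04, -1.23172662e-03,
        5.13318945e-04,  8.89250027e-04,  6.03198784e-05]), 'joint_torque': array([ 3.60572951e-03, -5.84562600e+01,  1.05247725e+00, -2.59775054e+01,
        1.26440791e-02,  4.69064922e-03, -2.22974262e-05]), 'tool_pos': array([ 0.21460814, -0.61297866,  0.24949842]), 'tcp_rot': array([-3.09562449e+00, -5.26336749e-01,  5.70302480e-04]), 'ft_force': array([ 0.12734167, -0.47527394,  0.19360449]), 'ft_torque': array([-0.03754467,  0.03627894, -0.00351923]), 'grip_width': 1.0000640487718184}
```

View pics/both.png

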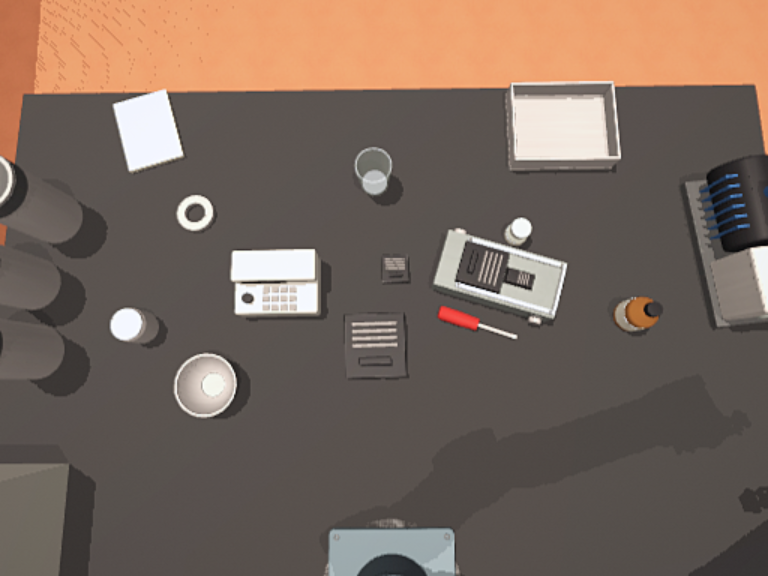

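View pics/side1.png

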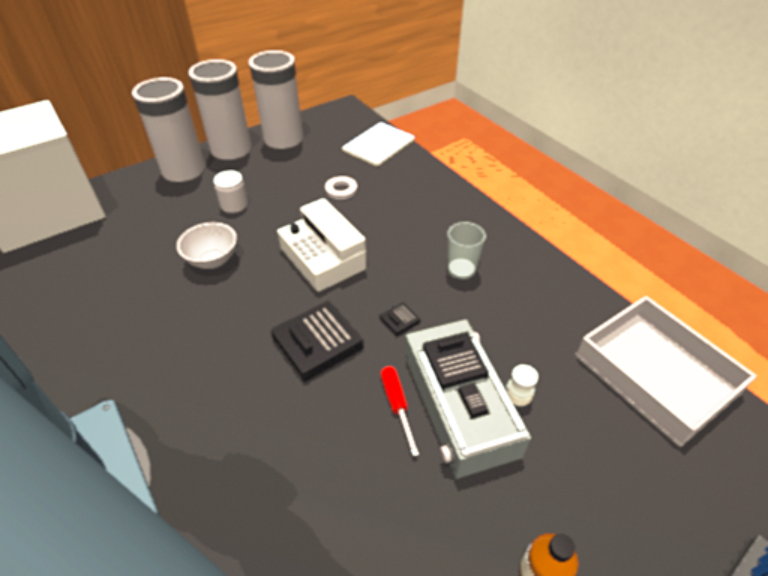

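The box is at about (500,272) in the top view. Its cover and rib are on the left and the tab is to the right, so box +x points right and slightly down in the picture. Next I'll take enlarged crops.

```bash
python3 - <<'E'
import cv2
a=cv2.imread("pics/raw_raw1t.png")[145:223,282:386];b=cv2.imread("pics/raw_raw1s.png")[205:317,262:362]
a=cv2.resize(a,(728,546),interpolation=cv2.INTER_CUBIC);cv2.imwrite("pics/ct.png",a)
E
```

```text
(no output)
```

View pics/ct.png

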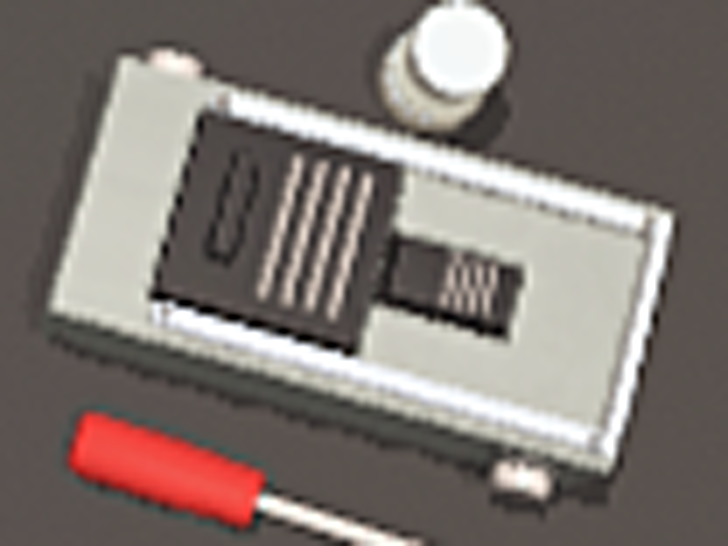

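Deck corners read from the crop, in crop pixels: rear/+y (125,57), front/+y (674,208), front/−y (612,470), rear/−y (50,310).

```bash
cat >> h.py <<'E'
def box(c,yaw,P):
    P=np.atleast_2d(np.array(P,float)); return np.c_[P[:,:2]@R.from_euler('z',yaw).as_matrix()[:2,:2].T+c[:2],P[:,2]]
E
python3 - <<'E'
from h import *
from scipy.optimize import least_squares
m=env.camera_model("top")
px=np.array([(125,57),(674,208),(612,470),(50,310)])/7.+[282,145]
B=np.array([(-110,52,60),(110,52,60),(110,-52,60),(-110,-52,60)])/1000.
f=lambda p:(proj(m,box(p[:2],p[2],B))-px).ravel()
r=least_squares(f,[.6,-.2,-1.8]);print(r.x,np.degrees(r.x[2]),f(r.x).round(2))
c,y=r.x[:2],r.x[2]
print(box(c,y,[[.042,0,.071],[-.075,0,.06],[.023,0,.06]]))
print((ray(m,np.array([(640,10)])[0]*0+np.array([460,50])/7.+[282,145],.06)))
# cover top corners check
print((proj(m,box(c,y,[[-.075,.038,.078],[.005,.038,.078],[.005,-.038,.078],[-.075,-.038,.078]]))-[282,145])*7)
s=env.state();T=R.from_rotvec(s["tcp_rot"]).as_matrix();print(T.round(3))
E
```

```text
[ 0.5486498  -0.20138614 -1.86346809] -106.7688569860572 [-0.44 -0.02  0.05  0.36  0.17 -0.16  0.2  -0.17]
[[ 0.53653232 -0.24160015  0.071     ]
 [ 0.57028816 -0.1295754   0.06      ]
 [ 0.54201404 -0.2234081   0.06      ]]
[ 0.63151837 -0.24284845  0.06      ]
[[206.31274634 102.81167954]
 [410.52179778 159.72824925]
 [361.73548389 349.63269334]
 [154.97191116 290.95433107]]
[[ 0.944  0.33  -0.001]
 [ 0.33  -0.944  0.001]
 [-0.    -0.002 -1.   ]]
```

apply_moves(
  plan="20 -11.5 1 0 0 -27 0;20 -11.5 1 0 0 -27 0;20 -11.5 1 0 0 -27 0;30 -17 2 0 0 -40 0;30 -17 3 0 0 -54 0;42.7 -24.4 4 0 0 -54 0;42.7 -24.4 4 0 0 -54 0;42.7 -24.4 5 0 0 -54 0;42.7 -24.4 5 0 0 -54 0;42.7 -24.4 5 0 0 -54 0",
)

```text
clock: 0.93
tool_pos: [0.4868, -0.2985, 0.2105]
tcp_rot: [-2.519, -1.874, -0.0]
ft_force: [0.7, -0.8, -0.2]
grip_width: -0.002
```

```bash
cat >> h.py <<'E'
C=np.array([.5486,-.2014]);YAW=-1.8635
def go(bx,by,z,yaw=np.radians(73.23)):  # target TCP in box xy, world z, tool x at yaw, pointing down
    s=env.state();T=R.from_rotvec(s["tcp_rot"]);p=box(C,YAW,[[bx,by,z]])[0]
    G=R.from_matrix(np.array([[np.cos(yaw),np.sin(yaw),0],[np.sin(yaw),-np.cos(yaw),0],[0,0,-1]]))
    return ((T.inv().apply(p-s["tool_pos"]))*100).round(2),np.degrees((T.inv()*G).as_rotvec()).round(2)
def where():
    s=env.state();d=np.array(s["tool_pos"]);c,n=np.cos(YAW),np.sin(YAW);e=d[:2]-C
    print("t",s["clock"],"box xy",np.round([c*e[0]+n*e[1],-n*e[0]+c*e[1]],4),"z",d[2].round(4),"F",np.round(s["ft_force"],1),"g",round(s["grip_width"],3))
E
python3 - <<'E'
from h import *
where();print(go(.042,0,.2))
m=env.camera_model("wrist");im=snap("wrist","w1",s=1.5)
print(proj(m,box(C,YAW,[[-.110,.052,.06],[.110,.052,.06],[.11,-.052,.06],[-.11,-.052,.06],[.042,0,.071]]))*1.5)
print(m)
E
```

```text
t 0.9333 box xy [ 0.1108 -0.0311] z 0.2105 F [ 0.7 -0.8 -0.2] g -0.002
(array([6.88, 3.12, 1.06]), array([-0.08, -0.08,  0.06]))
[[ 569.13413267 -213.92306277]
 [ 524.39091425  270.15697509]
 [ 342.25350286  269.99853897]
 [ 331.64102337 -214.0200281 ]
 [ 440.11427905  147.13103601]]
{'mtx': array([[331.82487219,   0.        , 252.22534438],
       [  0.        , 331.82487219, 191.03938176],
       [  0.        ,   0.        ,   1.        ]]), 'rvec': array([-2.80821092,  0.41278096,  0.06465604]), 'tvec': array([-0.55184107, -0.16582606,  0.29819171])}
```

View pics/w1.png

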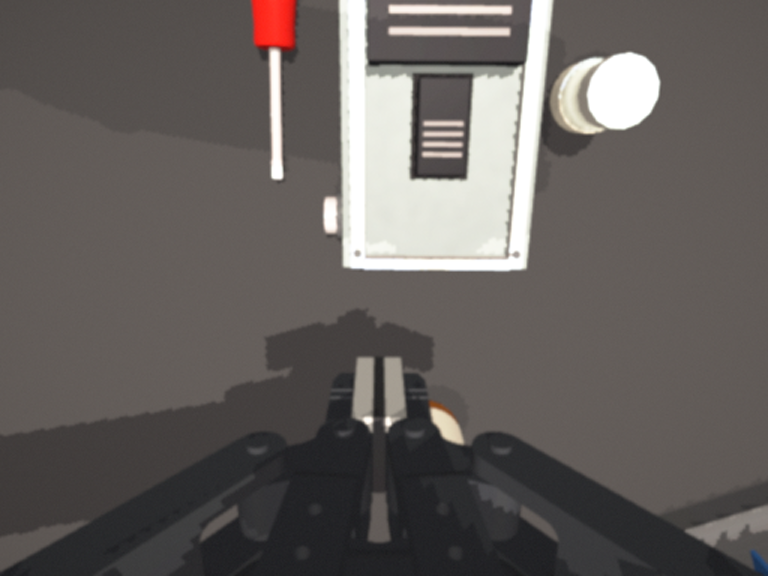

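The wrist view agrees with the fit to about 2 mm: the pad ridges centre on (442,140), against a predicted (440,147). The job's cover is the one on the box. Next I'll move over the pad and down to just above it.

apply_moves(
  plan="6.9 3.1 1 0 0 0 0;6.9 3.1 2 0 0 0 0;6.9 3.1 3 0 0 0 0;6.9 3.1 6 0 0 0 0;6.9 3.1 9 0 0 0 0;6.9 3.1 10.5 0 0 0 0;6.9 3.1 10.5 0 0 0 0;6.9 3.1 10.5 0 0 0 0;6.9 3.1 10.5 0 0 0 0;6.9 3.1 10.5 0 0 0 0",
)

```text
clock: 1.82
tool_pos: [0.5434, -0.2307, 0.107]
tcp_rot: [-2.508, -1.887, -0.013]
ft_force: [-0.1, -0.3, 0.3]
grip_width: -0.002
```

```bash
python3 - <<'E'
from h import *
where();print(go(.042,0,.080))
E
```

```text
t 1.8167 box xy [0.0295 0.0034] z 0.107 F [-0.1 -0.3  0.3] g -0.002
(array([-1.26, -0.37,  2.69]), array([ 0.18, -0.47,  0.69]))
```

apply_moves(
  plan="-1.2 -0.4 0 0 0 0.7 0;-1.2 -0.4 0 0 0 0.7 0;-1.2 -0.4 0.5 0 0 0.7 0;-1.2 -0.4 1 0 0 0.7 0;-1.2 -0.4 1.3 0 0 0.7 0;-1.2 -0.4 1.5 0 0 0.7 0;-1.2 -0.4 1.7 0 0 0.7 0;-1.2 -0.4 1.9 0 0 0.7 0;-1.2 -0.4 1.9 0 0 0.7 0;-1.2 -0.4 1.9 0 0 0.7 0",
)

```text
clock: 2.65
tool_pos: [0.5365, -0.2409, 0.0878]
tcp_rot: [-2.52, -1.873, -0.014]
ft_force: [-0.7, -0.3, 0.2]
grip_width: 0.002
```

```bash
python3 - <<'E'
from h import *
where();print(go(.042,0,.080))
E
```

```text
t 2.65 box xy [ 0.0413 -0.0002] z 0.0878 F [-0.7 -0.3  0.2] g 0.002
(array([-0.08,  0.02,  0.78]), array([ 0.19, -0.48,  0.01]))
```

apply_moves(
  plan="-0.1 0 0.1 0 0 0 0;-0.1 0 0.2 0 0 0 0;-0.1 0 0.3 0 0 0 0;-0.1 0 0.4 0 0 0 0;-0.1 0 0.5 0 0 0 0;-0.1 0 0.6 0 0 0 0;-0.1 0 0.7 0 0 0 0;-0.1 0 0.7 0 0 0 0;-0.1 0 0.7 0 0 0 0;-0.1 0 0.7 0 0 0 0",
)

```text
clock: 3.48
tool_pos: [0.5362, -0.2422, 0.0807]
tcp_rot: [-2.52, -1.872, -0.013]
ft_force: [0.5, 2.0, 2.1]
grip_width: 0.002
```

```bash
python3 - <<'E'
from h import *
where()
E
```

```text
t 3.4833 box xy [ 0.0427 -0.0001] z 0.0807 F [0.5 2.  2.1] g 0.002
```

apply_moves(
  plan="0 0 0.1 0 0 0 0;0 0 0.1 0 0 0 0;0 0 0.2 0 0 0 0;0 0 0.2 0 0 0 0;0 0 0.3 0 0 0 0;0 0 0.3 0 0 0 0;0 0 0.3 0 0 0 0;0 0 0.3 0 0 0 0;0 0 0.3 0 0 0 0;0 0 0.3 0 0 0 0",
)

```text
clock: 4.32
tool_pos: [0.5363, -0.2423, 0.0798]
tcp_rot: [-2.521, -1.873, -0.012]
ft_force: [-6.7, 4.7, 24.3]
grip_width: -0.001
```

The force rose to 24 N at TCP z = 79.8 mm, which puts the tip at about 61 mm. That is the tab's end stop. Now I'll lift and move behind the cover.

apply_moves(
  plan="0 0 -2 0 0 0 0;0 0 -4 0 0 0 0;0 0 -6 0 0 0 0;4 0 -6 0 0 0 0;7 0 -6 0 0 0 0;10 0 -6 0 0 0 0;14 0 -6 0 0 0 0;14 0 -6 0 0 0 0;14 0 -6 0 0 0 0;14 0 -6 0 0 0 0",
)

```text
clock: 5.15
tool_pos: [0.5758, -0.1097, 0.1403]
tcp_rot: [-2.521, -1.872, -0.01]
ft_force: [0.0, -0.5, 0.1]
grip_width: -0.001
```

```bash
python3 - <<'E'
from h import *
snap("wrist","w2",s=1.5)
where();print(go(-.096,0,.086))
m=env.camera_model("wrist")
print(proj(m,box(C,YAW,[[.058,0,.061],[.058,0,.071],[.005,0,.078]]))*1.5)
E
```

```text
t 5.2 box xy [-0.0948 -0.0003] z 0.1403 F [-0.1 -0.5  0.1] g -0.001
(array([0.09, 0.02, 5.43]), array([ 0.16, -0.31, -0.12]))
[[379.48803284 588.55077047]
 [379.60016553 605.82920321]
 [379.47485627 531.98515786]]
```

View pics/w2.png

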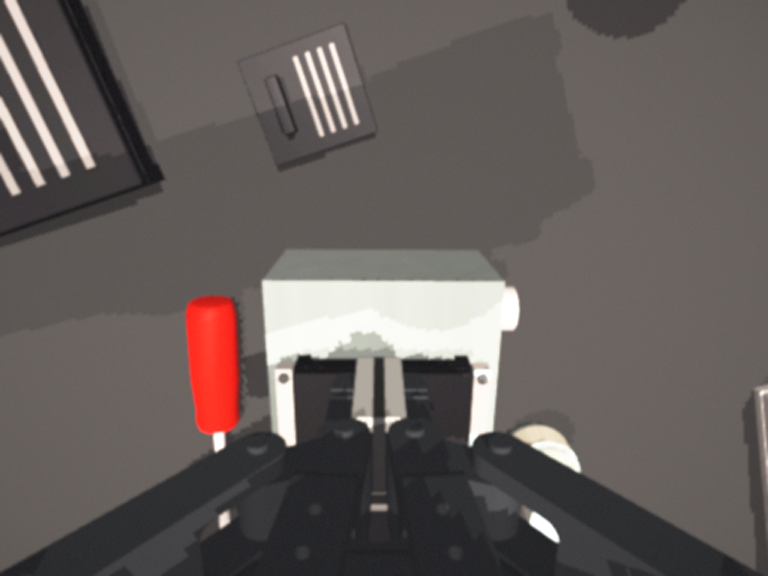

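The fingertips are centred behind the cover: tips at about (380,360), and the cover's rear corners at (300,360) and (472,360). Nothing else has moved. Next I'll descend onto the bare deck behind it.

apply_moves(
  plan="0.2 0 1.5 0 0 0 0;0.2 0 3 0 0 0 0;0.2 0 4 0 0 0 0;0.2 0 4.8 0 0 0 0;0.2 0 5.2 0 0 0 0;0.2 0 5.4 0 0 0 0;0.2 0 5.4 0 0 0 0;0.2 0 5.4 0 0 0 0;0.2 0 5.4 0 0 0 0;0.2 0 5.4 0 0 0 0",
)

```text
clock: 6.03
tool_pos: [0.5769, -0.1085, 0.0869]
tcp_rot: [-2.523, -1.871, -0.01]
ft_force: [0.0, -0.1, -0.1]
grip_width: -0.0
```

```bash
python3 - <<'E'
from h import *
where();print(go(-.086,0,.0865),go(.009,0,.0865))
E
```

```text
t 6.0333 box xy [-0.0971  0.0003] z 0.0869 F [ 0.  -0.1 -0.1] g -0.0
(array([-1.11, -0.02,  0.03]), array([ 0.22, -0.31, -0.12])) (array([-10.61,  -0.  ,  -0.02]), array([ 0.22, -0.31, -0.12]))
```

apply_moves(
  plan="-0.5 0 0 0 0 0 0;-0.9 0 0 0 0 0 0;-1.2 0 0 0 0 0 0;-1.5 0 0 0 0 0 0;-1.8 0 0 0 0 0 0;-2.1 0 0 0 0 0 0;-2.4 0 0 0 0 0 0;-2.7 0 0 0 0 0 0;-3.0 0 0 0 0 0 0;-3.3 0 0 0 0 0 0",
)

```text
clock: 6.87
tool_pos: [0.5672, -0.1403, 0.0867]
tcp_rot: [-2.523, -1.871, -0.01]
ft_force: [1.1, 1.1, 1.0]
grip_width: -0.003
```

```bash
python3 - <<'E'
from h import *
where();a=snap("top","t2");b=snap("side","s2",crop=(262,205,362,317),s=5)
a=cv2.resize(a[145:223,282:386],None,fx=5,fy=5,interpolation=cv2.INTER_CUBIC);b=cv2.imread("pics/s2.png")[:,:]
h=max(a.shape[0],b.shape[0]);c=np.zeros((h,a.shape[1]+b.shape[1],3),np.uint8);c[:a.shape[0],:a.shape[1]]=a;c[:b.shape[0],a.shape[1]:]=b
cv2.imwrite("pics/c2.png",cv2.resize(c,None,fx=.78,fy=.78))
print(go(.008,0,.0865))
E
```

```text
t 6.8667 box xy [-0.0639  0.0002] z 0.0867 F [1.1 1.1 1. ] g -0.003
(array([-7.12,  0.01, -0.02]), array([ 0.2 , -0.28, -0.17]))
```

View pics/c2.png

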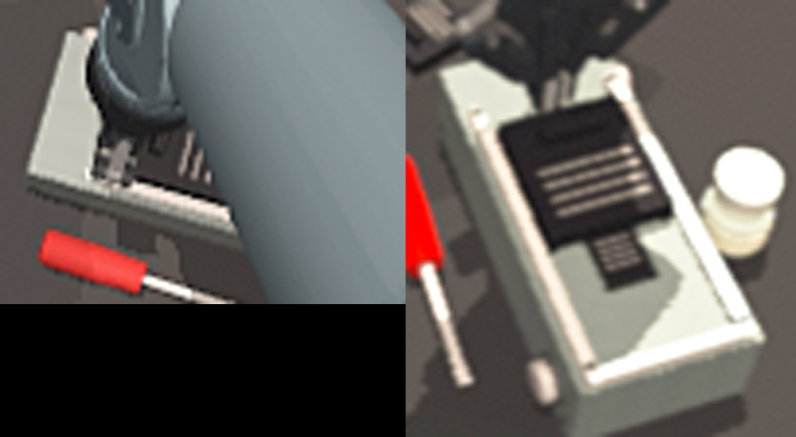

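The side view shows the cover, still flat between its guides, sliding over the pressed tab at about 1.5 N. I'll keep pushing.

apply_moves(
  plan="-0.4 0 0 0 0 0 0;-0.8 0 0 0 0 0 0;-1.2 0 0 0 0 0 0;-1.6 0 0 0 0 0 0;-2.0 0 0 0 0 0 0;-2.4 0 0 0 0 0 0;-2.8 0 0 0 0 0 0;-3.2 0 0 0 0 0 0;-3.6 0 0 0 0 0 0;-4.0 0 0 0 0 0 0",
)

```text
clock: 7.8
tool_pos: [0.5552, -0.1796, 0.0864]
tcp_rot: [-2.525, -1.87, -0.009]
ft_force: [-0.7, 0.8, 0.0]
grip_width: -0.004
```

```bash
python3 - <<'E'
from h import *
where();print(go(.008,0,.0865))
E
```

```text
t 7.8 box xy [-0.0227 -0.    ] z 0.0864 F [-0.7  0.8  0. ] g -0.004
(array([-3.07,  0.01, -0.02]), array([ 0.2 , -0.28, -0.18]))
```

apply_moves(
  plan="-0.4 0 0 0 0 0 0;-0.8 0 0 0 0 0 0;-1.2 0 0 0 0 0 0;-1.6 0 0 0 0 0 0;-2.0 0 0 0 0 0 0;-2.3 0 0 0 0 0 0;-2.6 0 0 0 0 0 0;-2.8 0 0 0 0 0 0;-3.0 0 0 0 0 0 0;-3.0 0 0 0 0 0 0",
)

```text
clock: 8.63
tool_pos: [0.5462, -0.2089, 0.0862]
tcp_rot: [2.525, 1.869, 0.009]
ft_force: [-0.9, -1.0, 0.0]
grip_width: -0.002
```

```bash
python3 - <<'E'
from h import *
where()
E
```

```text
t 8.6333 box xy [ 0.0078 -0.0001] z 0.0862 F [-0.9 -1.   0. ] g -0.002
```

Now I'll back off, rise and clear the view.

apply_moves(
  plan="0.7 0 0 0 0 0 0;1.5 0 0 0 0 0 0;1.5 0 -1 0 0 0 0;1.5 0 -4 0 0 0 0;1.5 0 -8 0 0 0 0;2 0 -12 0 0 0 0;5 0 -14 0 0 0 0;9 0 -14 0 0 0 0;9 0 -14 0 0 0 0;9 0 -14 0 0 0 0",
)

```text
clock: 9.47
tool_pos: [0.5727, -0.1193, 0.2279]
tcp_rot: [2.519, 1.877, 0.012]
ft_force: [-0.2, -0.8, -0.0]
grip_width: -0.0
```

```bash
python3 - <<'E'
from h import *
b=snap("side","s3",crop=(230,190,382,320),s=4.5)
where()
m=env.camera_model("side")
# cover top corners if origin at 58 vs 63
for o in(.058,.063):print(o,((proj(m,box(C,YAW,[[o-.04,.038,.078],[o-.04,-.038,.078],[o+.04,-.038,.078],[o+.04,.038,.078]]))-[230,190])*4.5).round())
E
```

```text
t 9.5167 box xy [-0.0829 -0.0006] z 0.2272 F [ 0.2 -0.8  0.4] g 0.0
0.058 [[441. 283.]
 [295. 325.]
 [364. 475.]
 [519. 427.]]
0.063 [[446. 291.]
 [299. 334.]
 [369. 485.]
 [525. 436.]]
```

View pics/s3.png

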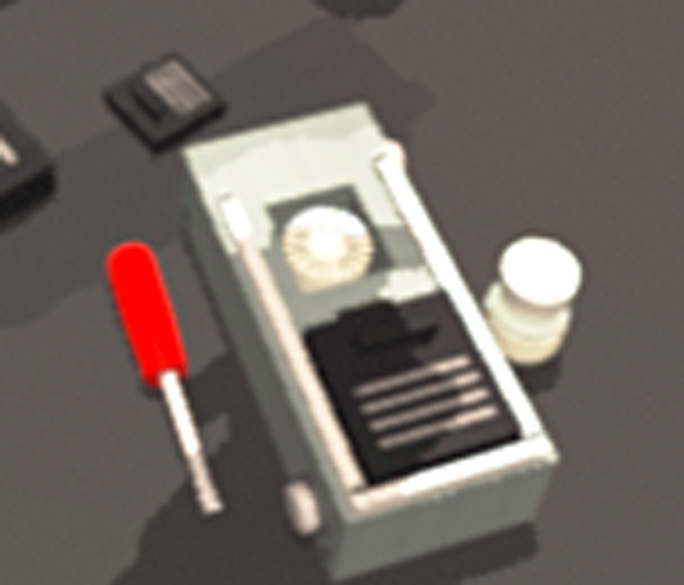

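The filter well is fully open, with its element at about (328,245). The cover lies flat between its guides, with its rear edge near (305,335)–(445,290), just short of the stop. The jar and screwdriver have not moved and the arm is clear.

```bash
python3 -c "
from h import *
print(env.hand_in())"
```

```text
the job is handed in; nothing more can be done
None
```

The filter box is open, and I handed the job in at about 9.5 s of the 35 s allowed.

- **Tab:** I pressed it with the closed fingertips until it reached its end stop. The force rose to 24 N with the fingertips about 61 mm above the bench, where a fully pressed tab should be. I didn't check the tab's depth by camera, but the cover then slid over it freely.
- **Cover:** I pushed its rear face along the guides with about 1–2 N. From the fingertip position it ended at roughly x = 59 mm of the box, just short of the stop at 63 mm.
- **Final look:** After I backed off and raised the arm, the side view showed the whole well uncovered and the cover flat between its guides. The jar and screwdriver were in place, the arm was touching nothing, and the other bystanders were outside that close-up.

No check failed. The camera-fitted box position agreed with the wrist view to about 2 mm.

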